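# Hang the slotted tray bracket on the post clamp's headed pin

## Robot

A 6-joint arm with a two-finger parallel gripper is mounted at the origin on a cart in front of the work surface, level with it; the furniture and walls round the work are solid. World frame = base frame: x ahead of the robot, y to its left, z up, the work surface at z = 0. Lengths are in m, angles in rad, forces in N, time in s.
With the tool pointing down it reaches from about 0.275 to 0.75 m from the base axis. Payload 10.2 kg.
Tool frame: the origin (TCP) lies midway between the tips of the shut fingers; the grasp point (between the pads) lies 19 mm behind it (env.hold_point_z is the distance from the TCP to the grasp point, in m); x points along the fingers, z is the direction in which the jaws open and shut, and the axes are right-handed (so a half turn about x gives the same grasp; the last joint's range is limited). The gripper opens to 85 mm and grips with 20 to 120 N. Pads are 22 mm wide; open, the fingers measure 114 mm over their backs; the gripper's body (76 mm by 85 mm) begins 54 mm behind the grasp point. The pads swing forward as they close: fully open they stand 13 mm farther back than shut.
Start: joints at [-1.511, 0.313, 1.498, -0, 1.331, -0.223], TCP at [0.146, -0.504, 0.207] pointing down, gripper open.
Joint ranges: [-2.94, 2.94], [-0.97, 2.17], [0.19, 2.56], [-1.23, 4.37], [0.02, 3.11], [-2.88, 2.88]. Speed limits (rad/s): [2.39, 2.39, 3.01, 3.14, 3.14, 3.14].

## Interface

Orientations are given as a unit quaternion [x, y, z, w].
In Python, from bench import env, kinematics, monitor, eyes, job gives the robot as it stands. The module is installed in compiled form; this text tells all that it offers. Calls block until the motion is done:
- env.reach(position, orientation): joint-space move of the TCP to a pose.
- env.movel(position, velocity=0.15, frame=None, guard=None): straight line of the TCP; frame=None keeps the orientation; velocity is the mean speed in m/s. With guard (N) it stops when the force on the tool has changed by that much, and returns True; else False.
- env.set_joints(angles): joint-space move.
- env.release() and env.close_gripper(effort=None): open the fingers fully, or close them until they stop; effort is the grip in N (None keeps the last).
- env.hold(seconds).
- kinematics.ik(position, orientation): joint angles nearest the present ones, or None.
- monitor.sense(): the state.
- eyes.grab_frame(name): name is "side" or "top" or "wrist"; returns a dict with "frame" (400x640x3 uint8, red, green, blue), "mtx" (3x3 intrinsics, pixels), "view" (4x4, takes a point from world to camera coordinates). Camera axes: x right, y down, z forward; pixel columns grow to the right and rows downward; lengths in m; the calibration is good to about 2 mm. A picture is of the moment at which its call begins. There is no depth.
A pose or a line that the arm cannot do raises env.MotionError and nothing moves.
- job.hand_in(): hands the job in, once; it reports no verdict.
The state is a dict: "clock": time; "joints": joint angles; "qvel": joint speeds; "joint_efforts": joint torques, N m; "position": TCP position; "ee_rot": TCP orientation; "contact_force": force on the tool from outside, world axes, zero at the start; "ft_torque": the same for the moment, N m; "finger_gap": opening from 0.0 (shut) to 1.0 (fully open).
Only numpy, scipy, OpenCV 4.12 (cv2) and the standard library are available. Lean on these libraries where they do the work, as an engineer would, in place of code of your own. Each camera call takes 0.05 s, during which the arm holds its last target.

## Task

Pick up the slotted tray bracket by the block at its top and hang it on the headed pin of the post stand: slide its slot sideways over the pin's neck, behind the head, to the slot's closed end, let it down so that the pin sits in the notch, and leave it hanging. The pin's clamp was set by hand, so its height is not exactly known: feel for it gently, never pressing the bracket on the stand with 20 N or more. Leave the dish, the lidded case and the small bottle where they are.

Things in the scene. Friction and masses are not known exactly. Their poses are not given: they have to be found in the camera images.
- bracket: Loose aluminium tray bracket, 0.15 to 0.26 kg, standing upright on its foot tray (46 x 60 x 11 mm high). Origin: centre of its underside; z up, y along the plate's width. A plate 6 mm thick rises in the plane x = 0, with a slot cut through it that is open at the +y edge. On top is a black grip block to grasp: 12 (x) x 30 (y) mm, z = 95 to 135 mm; plate shoulders beside it end at z = 97 mm.
- grip (a point): Point in the bracket's grip block, on the bracket's axis, 122 mm above its underside. Axes as the bracket's.
- slot (a point): Point in the bracket's slot (y = 20, z = 66 mm in the bracket frame, where the plate below the slot ends). The slot is a level channel 12 mm high, from z = 60 to 72 mm (for the 8 mm pin), running from here to a closed end wall at y = -5.5 mm. Axes as the bracket's.
- lip (a point): Underside of the bracket's long upper lip, at y = 33, z = 72 mm in the bracket frame. The lip is the slot's upper edge, flat at z = 72 mm from y = 5.5 to 40 mm, with a rounded tip ending at y = 46 mm. From y = 20 to 46 mm nothing of the plate is below it, so here it can be lowered onto the pin. Axes as the bracket's.
- seat (a point): Where the pin's axis lies when it is seated in the bracket: on the bracket's axis, 75 mm above its underside, mid-thickness. At the slot's closed end, from y = -5.5 to +5.5 mm, a notch rises from the channel (z = 72) to z = 79 mm; the pin sits against its top, with the bracket 7 mm lower than when its lip rests on the pin. Axes as the bracket's.
- stand: Fixed post stand: base plate 100 x 110 x 12 mm, steel post 14 mm thick, 154 mm high, its axis at x = +36 mm, with a dark clamp block that carries a level headed pin pointing to the stand's -x (to the robot). Origin: on the desk straight below the middle of the pin's neck; z up. The bracket goes on with its y axis along the stand's y axis, coming from the -y side and sliding towards +y.
- pin_mid (a point): Fixed mark on the stand's axis, 125 mm above the desk: the middle of the clamp's setting range, NOT the pin. The pin's axis is at the same x and y but up to 20 mm higher or lower, not measured: see it or feel for it. Neck 8 mm diameter, x = -6 to +6 mm, between its head (18 mm diameter, 5 mm thick) and the clamp's face (36 wide, 26 mm high). The clamp is tight and rigid. Axes as the stand's.
- dish: Bystander: flat clear culture dish, 62 mm diameter, 14 mm high, loose; leave it. Origin: centre of its underside.
- case: Bystander: white case with dark screw lid, 45 mm diameter, 66 mm high, loose; leave it. Origin: centre of its underside.
- vial: Bystander: small brown bottle, 26 mm diameter, 62 mm high, loose; leave it. Origin: centre of its underside.
There are look-alikes about, which are no part of the job. What is shaped like the bracket but purple is not meant. Leave any blue look-alike of the stand alone.

How it is judged:
On the way:
1. the bracket is lifted clear of the desk (height (world z) of bracket above 0.03 m), for 0.2 s.
At the end, for the whole second after the job is handed in: The bracket hangs at rest and upright (within 0.2 rad) on the stand, plate parallel to the clamp face (within 0.25 rad), its seat point within 4 mm sideways and 6 mm fore and aft of the pin's plane, 100 to 149 mm above the desk (the pin's range of heights), resting on the stand (y of seat in the frame of stand between -0.004 and 0.004 m and x of seat in the frame of stand between -0.006 and 0.006 m and z of seat in the frame of stand between 0.1 and 0.149 m and angle between bracket's own z axis and vertical below 0.2 rad and angle between the y axis of bracket and the y axis of stand, either way round below 0.25 rad and contact force between bracket and stand above 0.5 N and linear speed of bracket below 0.02 m/s and angular speed of bracket below 0.2 rad/s); the robot touches nothing.
It fails at once if the bracket is pressed against the stand with more than 20 N (contact force between bracket and stand above 20 N).
It fails at once if the dish, the case or the bottle is moved more than 20 mm (distance of any of dish, case, vial from where it was at the start of the episode above 0.02 m).
It also fails if it takes over 48 s, if anything falls off the work surface, if the arm or the gripper's body presses on something with over 40 N, if the wrist force passes 120 N, or if a joint passes its speed limit or range.

## Working session

There is one attempt and no reset: what is moved stays moved. The work goes in short steps, each a Python script; the robot and the scene stay as the last script left them, time stands still between calls to the robot, and variables do not carry over. Pictures are saved under pics/ and viewed, and the job is handed in when it is done.

```bash
mkdir -p pics; cat > h.py <<'E'
import numpy as np, cv2
from bench import env, kinematics, monitor, eyes, job
def snap(name,fn):
    d=eyes.grab_frame(name); cv2.imwrite('pics/'+fn+'.png',d['frame'][:,:,::-1]); np.savez('pics/'+fn+'.npz',frame=d['frame'],mtx=d['mtx'],view=d['view']); return d
def load(fn): return np.load('pics/'+fn+'.npz')
def ray(d,u,v):
    R=d['view'][:3,:3];t=d['view'][:3,3]
    c=-R.T@t; k=R.T@np.linalg.solve(d['mtx'],[u,v,1.]); return c,k/np.linalg.norm(k)
def onz(d,u,v,z):
    c,k=ray(d,u,v); return c+k*(z-c[2])/k[2]
def proj(d,p):
    q=d['view'][:3,:3]@np.asarray(p)+d['view'][:3,3]; q=d['mtx']@q; return q[:2]/q[2]
def tri(rs):
    A=np.zeros((3,3));b=np.zeros(3)
    for c,k in rs:
        P=np.eye(3)-np.outer(k,k);A+=P;b+=P@c
    return np.linalg.solve(A,b)
E
python3 - <<'E'
from h import *
for n in ['side','top','wrist']:
    d=snap(n,n+'0'); c,k=ray(d,320,200); print(n,c.round(3),k.round(3),d['mtx'][0,0])
s=monitor.sense(); print(s['clock'],s['position'],s['ee_rot'],env.hold_point_z)
E
```

```text
side [ 0.384 -1.16   0.612] [ 0.103  0.892 -0.44 ] 420.1652609441307
top [ 0.268 -0.127  1.312] [ 0.203 -0.013 -0.979] 407.62480329896357
wrist [ 0.22  -0.485  0.375] [-0.286 -0.071 -0.956] 357.6004443121236
0.15 [ 0.14649391 -0.50393382  0.20647891] [ 0.42480973  0.56568934 -0.42428414  0.56525678] 0.0187
```

View pics/side0.png

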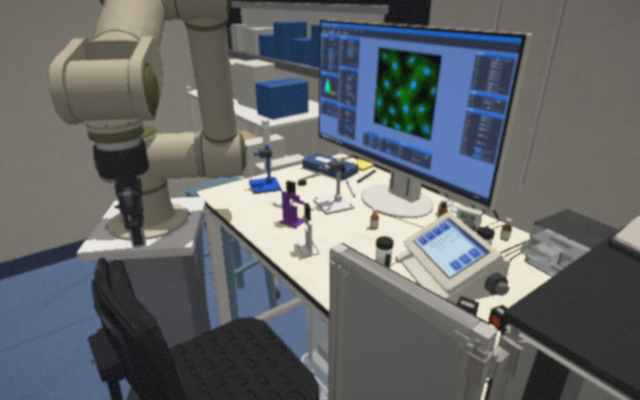

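View pics/top0.png

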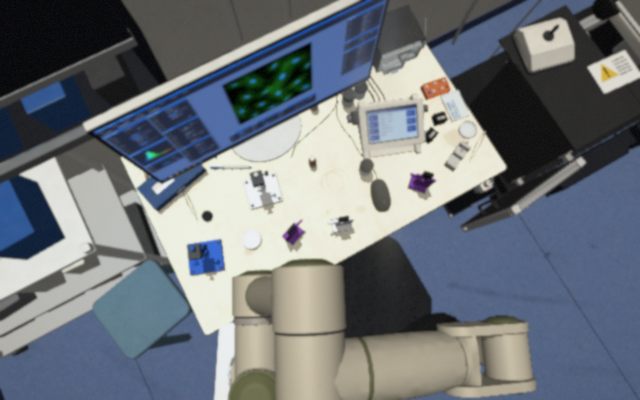

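View pics/wrist0.png

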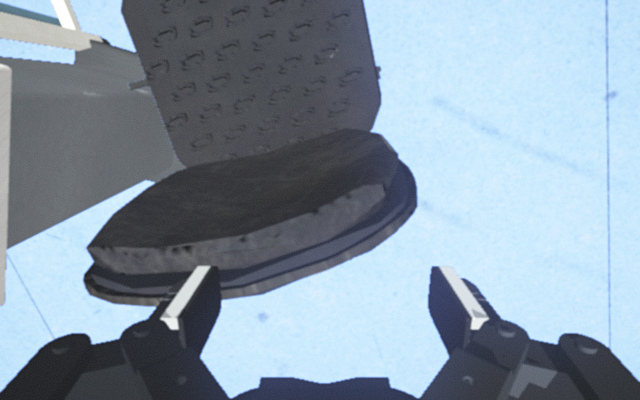

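```bash
python3 - <<'E'
from h import *
d=load('top0'); f=d['frame'][:,:,::-1]
a=cv2.resize(f[140:290,180:380],None,fx=4,fy=4,interpolation=cv2.INTER_CUBIC); cv2.imwrite('pics/ct.png',a)
d=load('side0'); f=d['frame'][:,:,::-1]
a=cv2.resize(f[130:280,220:420],None,fx=4,fy=4,interpolation=cv2.INTER_CUBIC); cv2.imwrite('pics/cs.png',a)
E
```

```text
(no output)
```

View pics/ct.png

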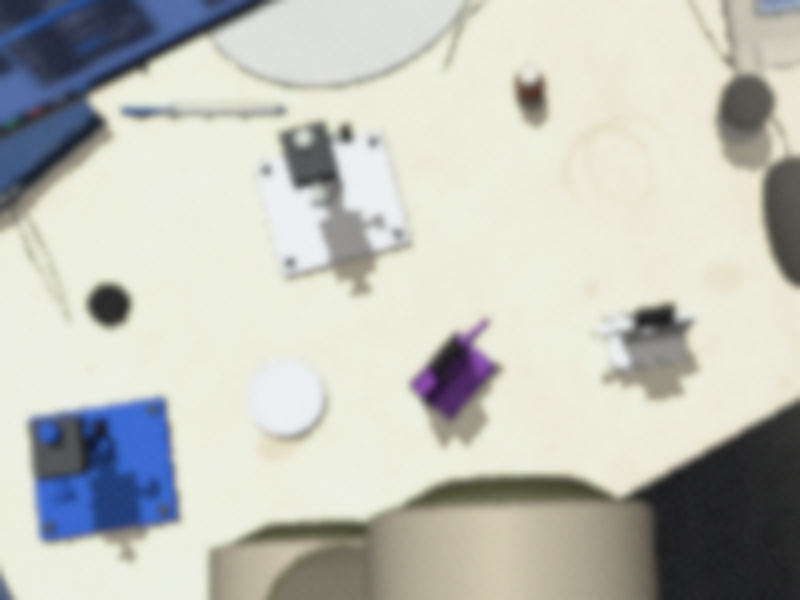

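View pics/cs.png

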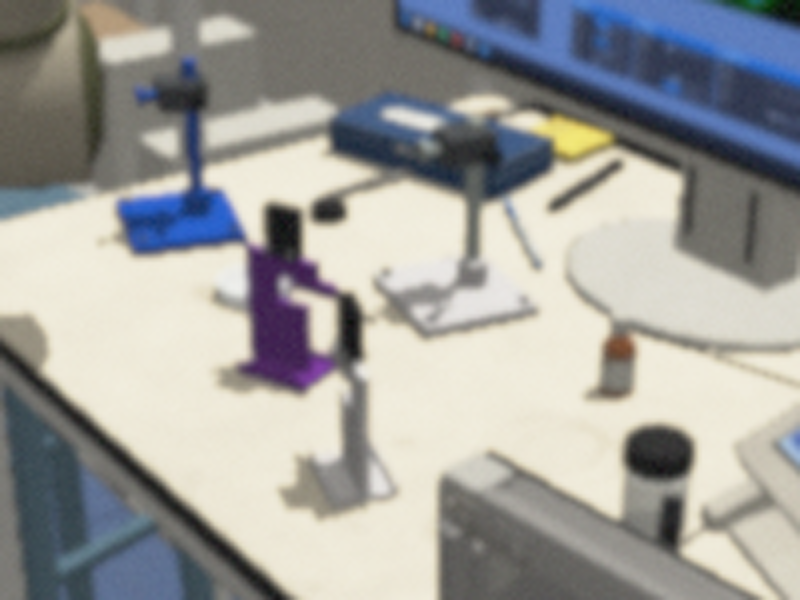

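Candidates for the bracket: silver (top 341,226 / side 308,235), purple (top 293,233), purple (top 420,182). The silver one with the black block is the right one. For the stand, the white one (top 263,188 / side 335,190) is right, and the blue one (top 205,257) is not meant. In the top view the bracket's lip points left, towards +y.

```bash
python3 - <<'E'
from h import *
t=load('top0'); s=load('side0')
T=lambda x,y:(180+x/4,140+y/4)
S=lambda x,y:(220+x/4,130+y/4)
print('base corners',[onz(t,*T(*p),0.012).round(4)[:2] for p in [(258,165),(380,135),(410,242),(287,277)]])
print('grip top',onz(t,*T(656,316),.135).round(4), 'ends', onz(t,*T(636,320),.135).round(4),onz(t,*T(676,311),.135).round(4))
print('lip tip', onz(t,*T(596,331),.08).round(4),'other', onz(t,*T(693,318),.09).round(4))
print('tri grip',tri([ray(t,*T(656,316)),ray(s,*S(349,296))]).round(4))
print('clamp top',onz(t,*T(308,155),.14).round(4))
print('pin head tri',tri([ray(t,*T(320,197)),ray(s,*S(430,150))]).round(4))
print('dish',onz(t,*T(287,398),.014).round(4),'vial',onz(t,*T(530,80),.06).round(4),'case',onz(t,366,165,.06).round(4))
print('purple',onz(t,*T(450,360),.13).round(4))
E
```

```text
base corners [array([0.5943, 0.1037]), array([0.6222, 0.005 ]), array([ 0.5329, -0.0231]), array([0.5016, 0.0751])]
grip top [ 0.457  -0.2145  0.135 ] ends [ 0.4537 -0.1999  0.135 ] [ 0.461  -0.2291  0.135 ]
lip tip [ 0.4531 -0.1729  0.08  ] other [ 0.4633 -0.246   0.09  ]
tri grip [ 0.4591 -0.2144  0.1365]
clamp top [0.5707 0.0445 0.14  ]
pin head tri [0.5433 0.0351 0.1328]
dish [0.4036 0.0696 0.014 ] vial [ 0.6575 -0.1176  0.06  ] case [ 0.6452 -0.2889  0.06  ]
purple [ 0.4219 -0.065   0.13  ]
```

```bash
cat >> h.py <<'E'
from scipy.spatial.transform import Rotation as Ro
def down(yaw,flip=1):
    z=flip*np.array([np.cos(yaw),np.sin(yaw),0]); x=np.array([0,0,-1.]); y=np.cross(z,x)
    return Ro.from_matrix(np.c_[x,y,z]).as_quat()
E
python3 - <<'E'
from h import *
s=monitor.sense(); R=Ro.from_quat(s['ee_rot']).as_matrix(); print(R.round(3))
w=load('wrist0'); V=w['view']; c=-V[:3,:3].T@V[:3,3]
print('cam in tool',R.T@(c-s['position']), 'R',(V[:3,:3]@R).round(3))
for yaw in (10,17):
  for fl in (1,-1):
    for p in ([0.457,-.214,.122],[.535,.03,.2],[.42,-.05,.3]):
      q=kinematics.ik(p,down(np.radians(yaw),fl)); print(yaw,fl,p,None if q is None else np.round(q,2))
E
```

```text
[[-0.     0.96   0.279]
 [ 0.001  0.279 -0.96 ]
 [-1.     0.    -0.001]]
cam in tool [-0.16838395  0.07594676  0.00181806] R [[-0.001  0.001  1.   ]
 [-0.298 -0.954  0.   ]
 [ 0.954 -0.298  0.001]]
10 1 [0.457, -0.214, 0.122] [-0.67  0.35  1.68 -0.    1.11 -0.85]
10 1 [0.535, 0.03, 0.2] [-0.16  0.34  1.48 -0.    1.32 -0.34]
10 1 [0.42, -0.05, 0.3] [-0.4   0.03  1.6  -0.    1.52 -0.57]
10 -1 [0.457, -0.214, 0.122] [-0.67  0.35  1.68 -0.    1.11  2.3 ]
10 -1 [0.535, 0.03, 0.2] [-0.16  0.34  1.48 -0.    1.32  2.8 ]
10 -1 [0.42, -0.05, 0.3] [-0.4   0.03  1.6   0.    1.52  2.57]
17 1 [0.457, -0.214, 0.122] [-0.67  0.35  1.68 -0.    1.11 -0.97]
17 1 [0.535, 0.03, 0.2] [-0.16  0.34  1.48 -0.    1.32 -0.46]
17 1 [0.42, -0.05, 0.3] [-0.4   0.03  1.6  -0.    1.52 -0.69]
17 -1 [0.457, -0.214, 0.122] [-0.67  0.35  1.68 -0.    1.11  2.17]
17 -1 [0.535, 0.03, 0.2] [-0.16  0.34  1.48 -0.    1.32  2.68]
17 -1 [0.42, -0.05, 0.3] [-0.4   0.03  1.6   0.    1.52  2.45]
```

```bash
cat >> h.py <<'E'
RCT=np.array([[0,0,1.],[-.298,-.954,0],[.954,-.298,0]])  # cam from tool
CT=np.array([-.1684,.0759,.0018])
def look(target,k,dist,roll=0):
    k=np.array(k,float);k/=np.linalg.norm(k)
    x=np.cross(k,[0,0,1.]);x/=np.linalg.norm(x);y=np.cross(k,x)
    C=np.c_[x,y,k]@Ro.from_euler('z',roll,degrees=True).as_matrix()
    R=C@RCT; U,_,Vt=np.linalg.svd(R);R=U@Vt
    cam=np.array(target)-dist*k
    return cam-R@CT,Ro.from_matrix(R).as_quat()
E
python3 - <<'E'
from h import *
q0=np.array(monitor.sense()['joints'])
for name,t in (('br',[.455,-.212,.08]),('pin',[.545,.033,.125])):
 for k in ([.5,.5,-.7],[.8,.3,-.6],[.3,.9,-.4],[.3,.9,-.7],[.9,-.1,-.6],[.9,.1,-.9]):
  for d in (.25,.32):
   for roll in (0,180,90,-90):
    p,q=look(t,k,d,roll); j=kinematics.ik(p,q)
    if j is not None: print(name,k,d,roll,p.round(2),np.round(j,2),np.abs(j-q0).max().round(2))
E
```

```text
br [0.5, 0.5, -0.7] 0.25 0 [ 0.41 -0.26  0.11] [-1.31  0.59  1.83  0.88  1.52 -0.97] 0.88
br [0.5, 0.5, -0.7] 0.25 180 [ 0.43 -0.24  0.14] [-1.01  0.31  1.78  0.51  1.22  2.7 ] 2.92
br [0.5, 0.5, -0.7] 0.25 90 [ 0.41 -0.23  0.13] [-1.28  0.24  2.13  0.97  1.11  0.6 ] 0.97
br [0.5, 0.5, -0.7] 0.25 -90 [ 0.44 -0.26  0.13] [-1.1   0.62  1.52  0.59  1.63 -2.17] 1.95
br [0.5, 0.5, -0.7] 0.32 0 [ 0.37 -0.29  0.16] [-1.4   0.53  1.77  0.82  1.65 -0.91] 0.82
br [0.5, 0.5, -0.7] 0.32 180 [ 0.4  -0.27  0.19] [-1.12  0.25  1.71  0.47  1.37  2.67] 2.89
br [0.5, 0.5, -0.7] 0.32 90 [ 0.37 -0.26  0.18] [-1.39  0.16  2.05  0.86  1.28  0.67] 0.9
br [0.5, 0.5, -0.7] 0.32 -90 [ 0.4  -0.3   0.17] [-1.18  0.57  1.45  0.55  1.76 -2.17] 1.95
br [0.8, 0.3, -0.6] 0.25 0 [ 0.39 -0.23  0.1 ] [-1.49  0.57  2.22  1.2   1.38 -1.22] 1.2
br [0.8, 0.3, -0.6] 0.25 180 [ 0.42 -0.23  0.14] [-1.15  0.18  2.05  0.79  1.03  2.74] 2.96
br [0.8, 0.3, -0.6] 0.25 90 [ 0.4  -0.21  0.12] [-1.36  0.16  2.45  1.42  0.97  0.44] 1.42
br [0.8, 0.3, -0.6] 0.25 -90 [ 0.41 -0.25  0.12] [-1.3   0.5   1.88  0.87  1.42 -2.26] 2.04
br [0.8
[... 5310 characters left out ...]
, -0.6] 0.32 -90 [0.43 0.02 0.2 ] [-0.79 -0.29  2.52  1.37  0.84 -1.81] 1.58
pin [0.9, 0.1, -0.9] 0.25 0 [0.48 0.03 0.16] [-0.51  0.05  2.52  2.17  0.68 -1.04] 2.17
pin [0.9, 0.1, -0.9] 0.25 180 [0.51 0.03 0.19] [-0.27  0.05  1.96  0.28  0.69 -2.13] 1.9
pin [0.9, 0.1, -0.9] 0.25 90 [0.5  0.05 0.17] [-0.01  0.03  2.22 -1.2   0.23 -2.04] 1.82
pin [0.9, 0.1, -0.9] 0.25 -90 [0.5  0.01 0.17] [-0.65  0.07  2.18  1.1   0.87 -1.64] 1.41
pin [0.9, 0.1, -0.9] 0.32 180 [0.46 0.02 0.24] [-0.33 -0.13  1.99  0.27  0.85 -2.15] 1.92
pin [0.9, 0.1, -0.9] 0.32 90 [0.45 0.04 0.22] [-0.04 -0.2   2.26 -0.64  0.33 -2.64] 2.41
pin [0.9, 0.1, -0.9] 0.32 -90 [0.45 0.   0.22] [-0.78 -0.14  2.22  0.97  1.05 -1.52] 1.3
```

```bash
python3 - <<'E'
from h import *
env.reach([.45,-.19,.27],down(np.radians(12)))
print(monitor.sense()['clock']); snap('wrist','wb')
p,q=look([.545,.033,.125],[.3,.9,-.75],.33)
env.reach(p,q); snap('wrist','wp1'); s=monitor.sense();print(s['clock'],s['position'],p)
E
```

```text
1.775
2.7583 [ 0.50267352 -0.08873814  0.19909252] [ 0.50255704 -0.08863678  0.19849108]
```

View pics/wb.png

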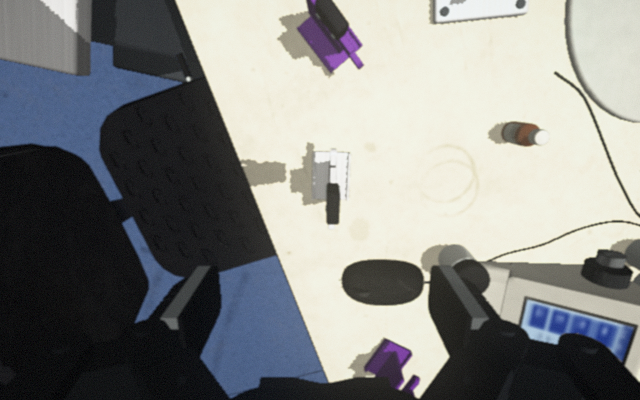

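View pics/wp1.png

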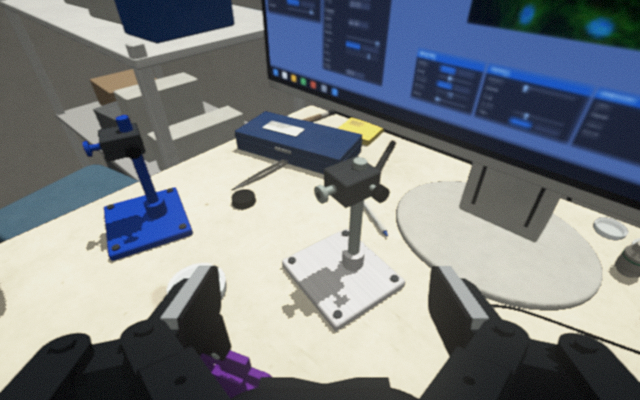

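wp1 shows the white stand: pin head near (320,193), clamp (352,182), base corners (283,265), (345,233), (405,290), (337,327). wb shows the silver bracket from above: block near (333,203), lip up the image. Cropping both.

```bash
python3 - <<'E'
from h import *
f=load('wp1')['frame'][:,:,::-1]
a=cv2.resize(f[140:340,270:420],None,fx=3,fy=3,interpolation=cv2.INTER_CUBIC); 
b=cv2.resize(f[150:230,300:400],None,fx=7,fy=7,interpolation=cv2.INTER_CUBIC); cv2.imwrite('pics/c1.png',b);cv2.imwrite('pics/c1b.png',a)
f=load('wb')['frame'][:,:,::-1]
b=cv2.resize(f[140:235,285:385],None,fx=6,fy=6,interpolation=cv2.INTER_CUBIC); cv2.imwrite('pics/c2.png',b)
E
```

```text
(no output)
```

View pics/c1.png

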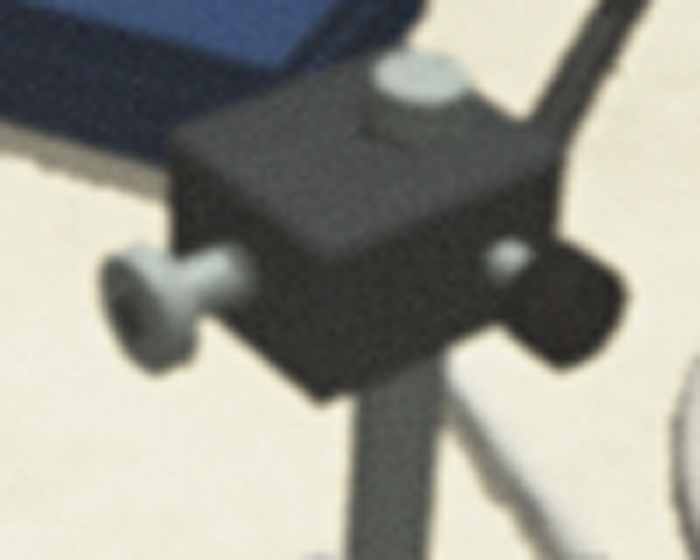

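View pics/c1b.png

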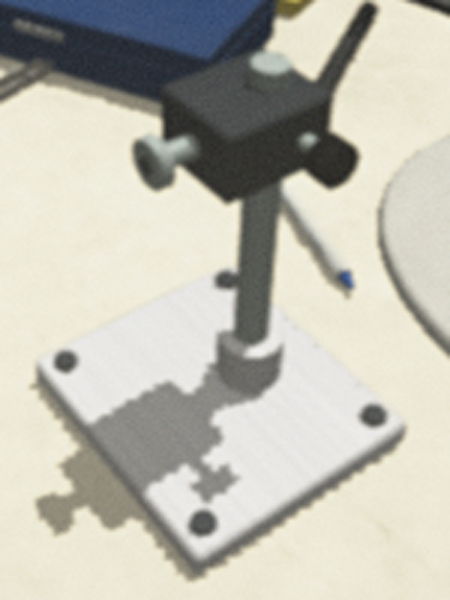

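View pics/c2.png

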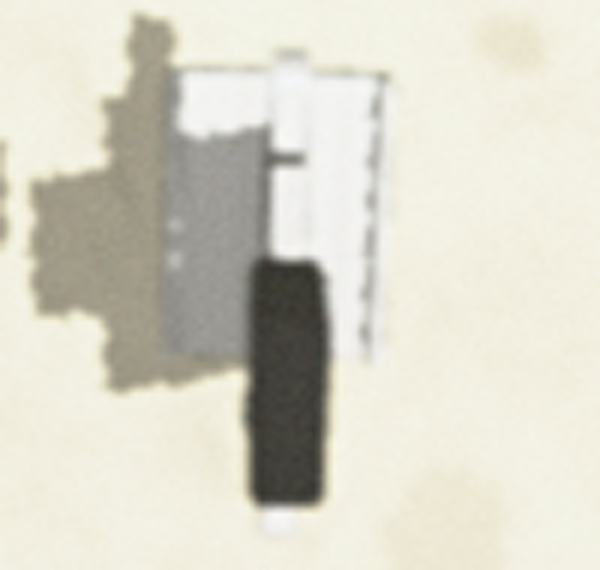

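```bash
python3 - <<'E'
from h import *
w=load('wp1'); b=load('wb')
W=lambda x,y:(300+x/7,150+y/7); W3=lambda x,y:(270+x/3,140+y/3); B=lambda x,y:(285+x/6,140+y/6)
post=onz(w,*W(420,78),.154); print('post top',post.round(4))
L,F,Rr=[onz(w,*W3(*p),.012)[:2] for p in [(38,362),(198,556),(405,425)]]
print('base',L.round(4),F.round(4),Rr.round(4))
e=L-F; print('len y',np.linalg.norm(e),'yaw',np.degrees(np.arctan2(-e[0],e[1])))
e=Rr-F; print('len x',np.linalg.norm(e),'yaw',np.degrees(np.arctan2(e[1],e[0])))
print('centre',((L+Rr)/2).round(4))
for p in [(172,70),(165,352),(388,75),(372,355)]: print('tray',onz(b,*B(*p),.011)[:2].round(4))
print('block -y edge', onz(b,*B(250,500),.135)[:2].round(4),onz(b,*B(323,500),.135)[:2].round(4),'+y bottom',onz(b,*B(287,262),.097)[:2].round(4))
print('lip tip',onz(b,*B(291,50),.077)[:2].round(4))
print('-y shoulder',onz(b,*B(278,532),.097)[:2].round(4))
E
```

```text
post top [0.5831 0.0456 0.154 ]
base [0.5067 0.0764] [ 0.5376 -0.0243] [0.6295 0.003 ]
len y 0.1053234028907446 yaw 17.09915084896675
len x 0.09585860628125936 yaw 16.491198866331786
centre [0.5681 0.0397]
tray [ 0.4365 -0.1903]
tray [ 0.4468 -0.2484]
tray [ 0.479  -0.1824]
tray [ 0.4891 -0.2401]
block -y edge [ 0.4603 -0.2308] [ 0.4711 -0.2285] +y bottom [ 0.4608 -0.2029]
lip tip [ 0.4551 -0.1717]
-y shoulder [ 0.4695 -0.2497]
```

```bash
python3 - <<'E'
from h import *
w=load('wp1'); W=lambda x,y:(300+x/7,150+y/7)
y=np.radians(16.8); X=np.array([np.cos(y),np.sin(y),0]);Y=np.array([-np.sin(y),np.cos(y),0])
O=np.array([.5831,.0456,0])-.036*X; print('O',O)
for n,p in dict(head=(150,308),neck=(205,288),neckroot=(240,278)).items():
    c,k=ray(w,*W(*p)); P=c+k*((O-c)@Y)/(k@Y); print(n,((P-O)@X).round(4),P[2].round(4))
for n,p in dict(clampBL=(320,405),clampTL=(322,258)).items():
    # corner at y=-18, x=+6
    c,k=ray(w,*W(*p)); C=O+.006*X-.018*Y; P=c+k*((C-c)@Y)/(k@Y); print(n,((P-O)@X).round(4),P[2].round(4))
t=load('top0')
for z in (.12,.13,.14): print(z,proj(t,O-.0085*X+[0,0,z]),proj(w,O-.0085*X+[0,0,z]),proj(w,O+.006*X-.018*Y+[0,0,z-.013]))
E
```

```text
O [0.5486365  0.03519486 0.        ]
head -0.0076 0.1347
neck 0.0012 0.1342
neckroot 0.0069 0.1334
clampBL 0.0068 0.1237
clampTL 0.0059 0.1478
0.12 [261.33009425 190.31292621] [320.71414908 206.88400841] [344.3491268  221.89612583]
0.13 [260.91485791 189.55284882] [320.66692459 198.43186701] [344.74844516 213.80774949]
0.14 [260.49283743 188.78035325] [320.61786535 189.65134678] [345.1631272  205.40817473]
```

```bash
python3 - <<'E'
from h import *
t=load('top0')
for z in (.2,.35): print([onz(t,u,v,z).round(3)[:2] for u,v in [(150,180),(190,172),(290,100)]])
q=down(np.radians(10))
env.reach([.463,-.215,.25],q)
snap('wrist','wb2'); snap('top','t2')
print(monitor.sense()['clock'])
E
```

```text
[array([0.544, 0.334]), array([0.57 , 0.225]), array([ 0.795, -0.049])]
[array([0.507, 0.272]), array([0.529, 0.177]), array([ 0.724, -0.059])]
3.7417
```

View pics/wb2.png

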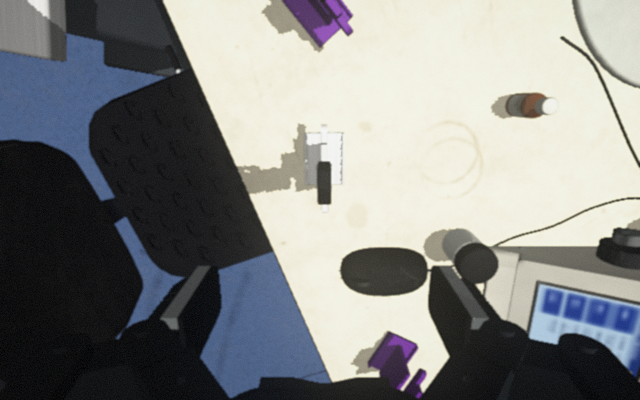

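```bash
python3 - <<'E'
from h import *
b=load('wb2'); f=b['frame'].astype(int)
m=(f.max(2)<95).astype(np.uint8)[150:220,300:350]
n,l,st,ce=cv2.connectedComponentsWithStats(m); i=1+np.argmax(st[1:,4]); x,y,w,h=st[i][:4]; print('dark box',x+300,y+150,w,h)
Y=np.array([-np.sin(np.radians(10)),np.cos(np.radians(10)),0]);C=np.array([.463,-.215,0]);X=np.array([Y[1],-Y[0],0])
for p in (C-.015*Y-.006*X+[0,0,.135],C-.015*Y+.006*X+[0,0,.135],C+.015*Y+[0,0,.097],C+.046*Y+[0,0,.076]): print(proj(b,p).round(1))
q=down(np.radians(10))
env.movel([.463,-.215,.1055],velocity=.12,guard=8)
s=monitor.sense();print(s['clock'],s['position'],s['contact_force'])
snap('wrist','wb3')
env.close_gripper(60)
s=monitor.sense();print(s['clock'],s['position'],s['contact_force'],s['finger_gap'])
snap('wrist','wb4')
E
```

```text
dark box 317 162 14 42
[317.2 203.6]
[331.7 203.6]
[324.5 159.4]
[324.5 122.5]
5.1 [ 0.46326143 -0.21521317  0.10607039] [0.16122389 0.20224872 0.83289796]
5.825 [ 0.46304442 -0.21504911  0.10573172] [-0.93888782  0.9195438   3.38142349] 0.10632935447919183
```

View pics/wb4.png

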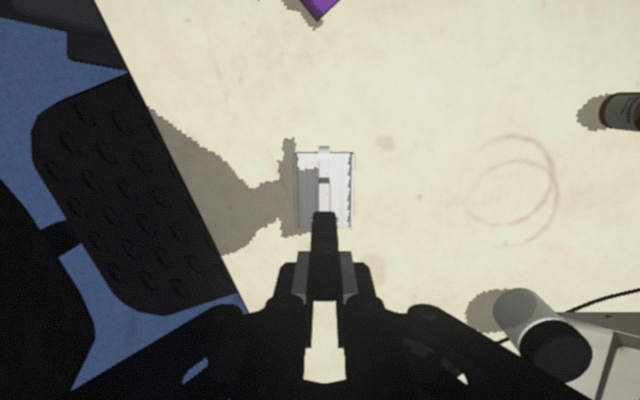

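Predicted and seen block edges agree within 1 px and the block is gripped. Next: lift and move to the -y side of the pin.

```bash
cat >> h.py <<'E'
yw=np.radians(16.8); X=np.array([np.cos(yw),np.sin(yw),0]);Y=np.array([-np.sin(yw),np.cos(yw),0]);Z=np.array([0,0,1.])
O=np.array([.5486,.0352,0]); QS=down(yw); GZ=.1057
def T(x,y,u): return O+x*X+y*Y+(u+GZ)*Z   # tcp for bracket at stand x,y, underside u
E
python3 - <<'E'
from h import *
env.movel([.463,-.215,.205],velocity=.12)
env.reach(T(0,-.085,.095),QS)
env.movel(T(0,-.036,.090),velocity=.08,guard=5)
env.hold(.2)
s=monitor.sense();print(s['clock'],s['position'],T(0,-.036,.09),s['contact_force'],s['finger_gap'])
snap('wrist','w5');snap('side','s5');snap('top','t5')
for d,n in ((load('side0'),'s5'),(0,'t5')):
    f=load(n)['frame'][:,:,::-1]; v=load(n); c=proj(v,O+.12*Z).astype(int); print(n,c)
    a=f[c[1]-45:c[1]+45,c[0]-60:c[0]+60]; cv2.imwrite('pics/c_'+n+'.png',cv2.resize(a,None,fx=6,fy=6,interpolation=cv2.INTER_CUBIC))
E
```

```text
8.65 [5.59098212e-01 3.92005735e-04 1.95645765e-01] [0.55900514 0.0007365  0.1957    ] [ 0.26106122  0.0340985  -2.48018559] 0.10881376473550254
s5 [328 171]
t5 [260 187]
```

View pics/w5.png

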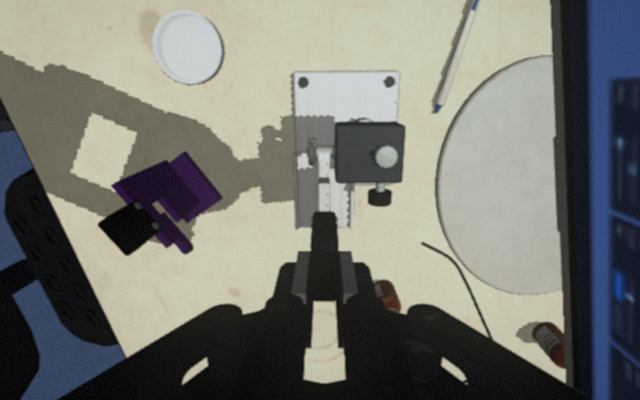

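View pics/c_s5.png

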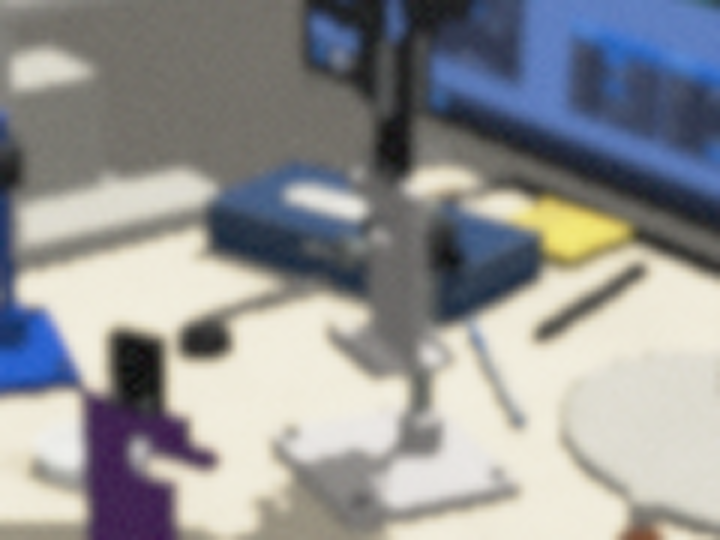

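The bracket is held at the stand; the wrist view shows the lip near (322,150) beside the pin head near (312,150) and the clamp left edge at column 335. Closer crop.

```bash
python3 - <<'E'
from h import *
v=load('w5'); f=v['frame'][:,:,::-1]
cv2.imwrite('pics/c_w5.png',cv2.resize(f[105:235,280:420],None,fx=5,fy=5,interpolation=cv2.INTER_CUBIC))
for n,p in dict(headL=O-.011*X+.1345*Z,headR=O-.006*X+.1345*Z,clampL=O+.006*X+.1345*Z,clampTLy=O+.006*X+.018*Y+.1475*Z,lip_tip=O+.010*Y+.167*Z,lip_x3=O-.003*X+.004*Y+.172*Z).items():
    u=proj(v,p); print(n,u.round(1),((u-[280,105])*5).round())
E
```

```text
headL [307.6 151.2] [138. 231.]
headR [315.3 151.2] [177. 231.]
clampL [333.9 151.2] [270. 231.]
clampTLy [334.8 124.7] [274.  98.]
lip_tip [324.7 142.8] [224. 189.]
lip_x3 [319.2 155.3] [196. 251.]
```

View pics/c_w5.png

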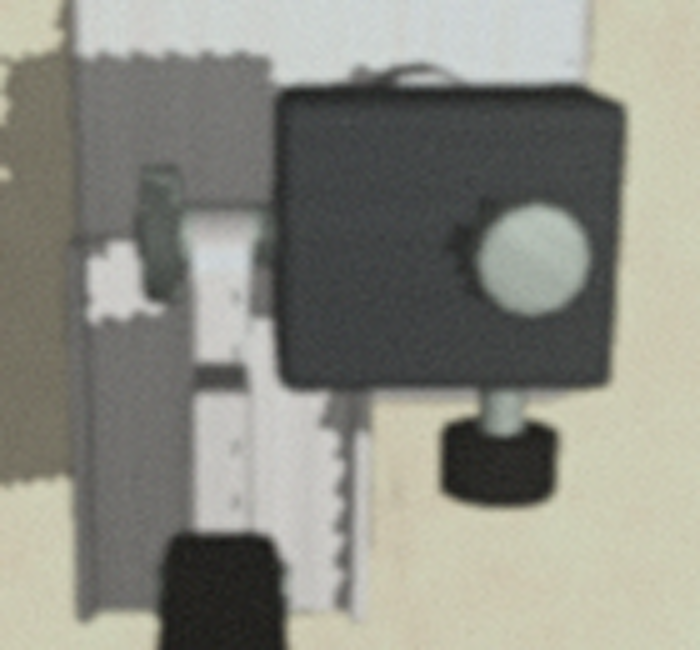

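```bash
python3 - <<'E'
from h import *
x=.0006
def st(l):
    s=monitor.sense();d=np.array(s['position'])-O;print(l,round(s['clock'],2),'stand xy',(d@X).round(4),(d@Y).round(4),'u',(d[2]-GZ).round(4),np.round(s['contact_force'],2));return s
print(env.movel(T(x,-.033,.0745),velocity=.04,guard=4)); env.hold(.2); st('pre')
print(env.movel(T(x,-.033,.060),velocity=.012,guard=2.0)); st('contact'); env.hold(.1); st('hold')
snap('wrist','w6'); snap('side','s6')
E
```

```text
False
pre 9.54 stand xy 0.0007 -0.0331 u 0.0747 [-0.06 -0.3  -2.51]
True
contact 10.32 stand xy 0.0005 -0.0334 u 0.0653 [ 0.85 -2.    3.3 ]
hold 10.42 stand xy 0.0005 -0.0333 u 0.0653 [ 1.47 -2.46  4.53]
```

```bash
python3 - <<'E'
from h import *
x=.0006
def st(l):
    s=monitor.sense();d=np.array(s['position'])-O;print(l,round(s['clock'],2),'stand xy',(d@X).round(4),(d@Y).round(4),'u',(d[2]-GZ).round(4),np.round(s['contact_force'],2));return s
env.movel(T(x,-.033,.0670),velocity=.02); env.hold(.15); st('up')
print(env.movel(T(x,-.004,.0670),velocity=.04,guard=3)); env.hold(.15); st('slid')
print(env.movel(T(x,.005,.0670),velocity=.01,guard=1.5)); st('end'); env.hold(.1); st('hold')
snap('wrist','w7')
f=load('w7')['frame'][:,:,::-1]
cv2.imwrite('pics/c_w7.png',cv2.resize(f[105:235,280:420],None,fx=5,fy=5,interpolation=cv2.INTER_CUBIC))
E
```

```text
up 10.93 stand xy 0.0004 -0.0327 u 0.0665 [ 0.68  0.75 -1.79]
False
slid 11.96 stand xy 0.0006 -0.0042 u 0.067 [-0.05  0.41 -2.52]
True
end 12.68 stand xy 0.0004 0.0035 u 0.0665 [ 0.85 -0.77 -1.4 ]
hold 12.78 stand xy 0.0002 0.0034 u 0.0661 [ 0.88 -1.9  -0.37]
```

View pics/c_w7.png

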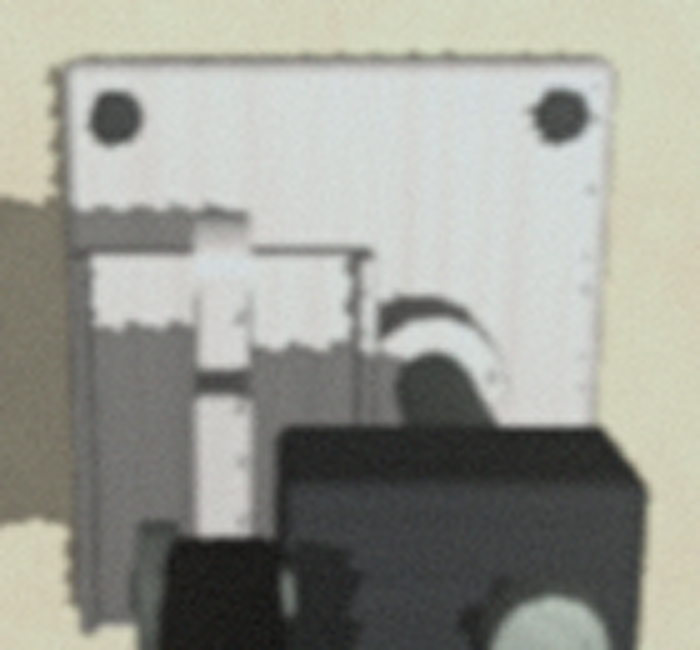

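```bash
python3 - <<'E'
from h import *
x=.0006
def st(l):
    s=monitor.sense();d=np.array(s['position'])-O;print(l,round(s['clock'],2),'stand xy',(d@X).round(4),(d@Y).round(4),'u',(d[2]-GZ).round(4),np.round(s['contact_force'],2));return s
env.movel(T(x,.0019,.0672),velocity=.02); env.hold(.2); st('back')
print(env.movel(T(x,.0019,.054),velocity=.012,guard=2.0)); st('contact'); env.hold(.1); st('hold')
snap('wrist','w8');snap('side','s8')
E
```

```text
back 13.29 stand xy 0.0005 0.002 u 0.0671 [ 0.24  0.07 -2.74]
True
contact 14.03 stand xy 0.0006 0.0019 u 0.0585 [-0.38 -0.65  5.69]
hold 14.12 stand xy 0.0006 0.0019 u 0.0585 [ 0.41 -0.51  5.52]
```

Contact came 6.8 mm below the lip contact, so the pin is in the notch. Next: ease off the load, release and retreat straight up.

```bash
python3 - <<'E'
from h import *
x=.0006
def st(l):
    s=monitor.sense();d=np.array(s['position'])-O;print(l,round(s['clock'],2),'stand xy',(d@X).round(4),(d@Y).round(4),'u',(d[2]-GZ).round(4),np.round(s['contact_force'],2),round(s['finger_gap'],3));return s
env.movel(T(x,.0019,.0588),velocity=.01); env.hold(.2); st('eased')
env.release(); st('open'); snap('wrist','w9')
print(env.movel(T(x,.0019,.16),velocity=.08,guard=6)); st('up')
env.hold(.5); snap('wrist','w10');snap('side','s10');snap('top','t10')
f=load('w10')['frame'][:,:,::-1];cv2.imwrite('pics/c_w10.png',cv2.resize(f[100:300,220:420],None,fx=3,fy=3,interpolation=cv2.INTER_CUBIC))
f=load('s10')['frame'][:,:,::-1];cv2.imwrite('pics/c_s10.png',cv2.resize(f[120:230,270:400],None,fx=5,fy=5,interpolation=cv2.INTER_CUBIC))
E
```

```text
eased 14.69 stand xy 0.0006 0.0019 u 0.0587 [-0.27  0.42  1.21] 0.11
open 15.41 stand xy 0.0006 0.0019 u 0.0588 [ 0.37  0.14 -0.41] 0.999
False
up 16.88 stand xy 0.0004 0.002 u 0.1595 [ 0.37  0.91 -0.76] 1.004
```

View pics/w10.png

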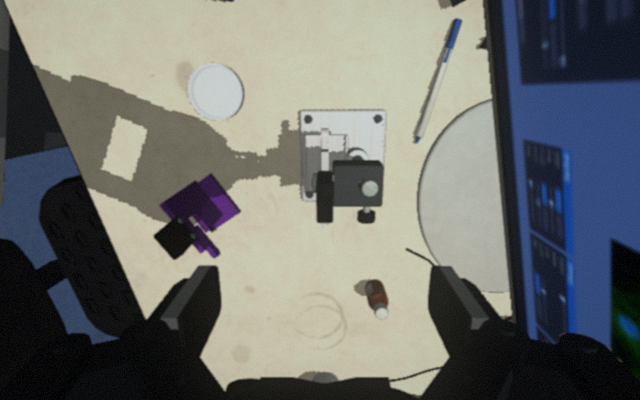

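View pics/c_s10.png

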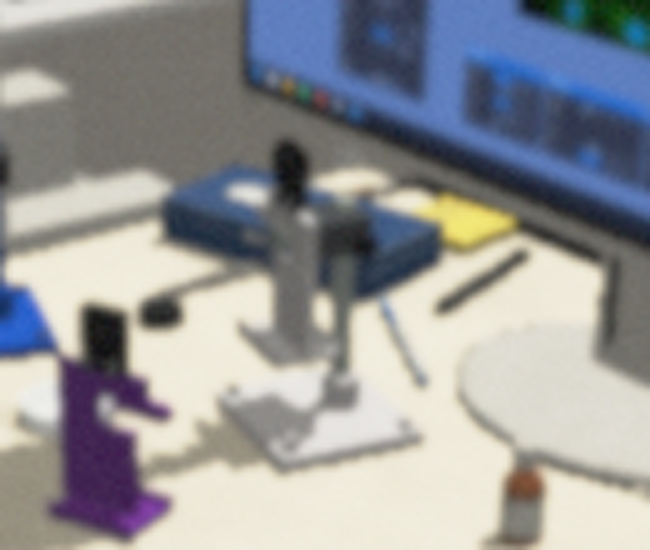

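The bracket hangs upright on the pin (block at wrist 325,196; side view upright plate). One quick check for stillness and pose, then I hand in.

```bash
python3 - <<'E'
from h import *
snap('wrist','w11')
def box(n):
    f=load(n)['frame'].astype(int); m=(f.max(2)<45).astype(np.uint8)[160:240,305:335]
    k,l,st,ce=cv2.connectedComponentsWithStats(m); i=1+np.argmax(st[1:,4]); return st[i][:4]+[305,160,0,0]
print(box('w10'),box('w11'))
v=load('w11'); B=O+.0006*X+.0019*Y
for p in (B-.015*Y-.006*X+.1935*Z,B-.015*Y+.006*X+.1935*Z,B+.015*Y+.1555*Z): print(proj(v,p).round(1))
a=load('top0')['frame'].astype(int);b=load('t10')['frame'].astype(int); D=np.abs(a-b).max(2)
for n,(u,w) in dict(dish=(251,240),vial=(312,163),case=(366,167)).items(): print(n,D[w-10:w+11,u-10:u+11].mean().round(1))
print(D[100:150,200:300].mean())
print(monitor.sense()['clock']); job.hand_in()
E
```

```text
[317 172  17  50] [317 172  17  50]
[316.8 220.2]
[333.5 220.3]
[325.4 168.1]
dish 4.0
vial 4.4
case 4.8
55.0426
17.575
the job is handed in; nothing more can be done
```

The bracket is hanging on the white stand's pin, upright and at rest in the last pictures. I handed the job in at about 17.6 s of the 48 s allowed.

- **Pick-up:** I gripped the silver bracket by its black block and lifted it to the -y side of the stand. The purple look-alikes and the blue stand were left alone.
- **Finding the pin:** the cameras put the pin axis at about 134.5 mm. Lowering the lip onto the pin gave about 133.3 mm.
- **Hanging:** I slid the slot to its closed end, then backed off 1.5 mm and lowered it into the notch. It touched 6.8 mm below the lip contact, against 7 mm nominal. The highest force readings I took on the stand were about 8 N. I eased off the load before releasing and moved the gripper straight up.
- **Last checks:** the grip block looked the same in two pictures about 0.1 s apart, and its edges were within 1 to 4 px of where they should be when seated. The dish, bottle and case areas of the top view match the start pictures to within noise.
- **One disagreement:** the slot's end wall touched about 2 mm further in +y than my camera-based pose predicted. I trusted the touch and corrected for it.

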